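# Release the safety tab, lift the latch and open the instrument case

## Robot

A 6-joint arm with a two-finger parallel gripper is mounted at the origin on the work surface. World frame = base frame: x ahead of the robot, y to its left, z up, the work surface at z = 0. Lengths are in m, angles in rad, forces in N, time in s.
With the tool pointing down it reaches from about 0.275 to 1 m from the base axis. Payload 8.4 kg.
Tool frame: the origin (TCP) lies on the centre line of the jaws, within the pads' length; the fingertips stand 17 mm ahead of it and the grasp point (between the pads) lies 2 mm behind it (bot.tcp_to_tips is the y of the fingertips in the tool frame, in m); y points along the fingers, z is the direction in which the jaws open and shut, and the axes are right-handed (so a half turn about y gives the same grasp; the last joint's range is limited). The gripper opens to 85 mm and grips with 20 to 120 N. Pads are 22 mm wide; open, the fingers measure 114 mm over their backs; the gripper's body (76 mm by 85 mm) begins 54 mm behind the grasp point. The pads swing forward as they close: fully open they stand 13 mm farther back than shut.
Start: joints at [-1.233, 0.353, 1.633, -0, 1.155, -0.002], TCP at [0.208, -0.589, 0.248] pointing down, gripper open.
Joint ranges: [-2.63, 2.63], [-0.92, 2.1], [0.06, 2.66], [-1.3, 4.44], [0, 2.69], [-3.02, 3.02]. Speed limits (rad/s): [2.22, 2.22, 2.79, 3.14, 3.14, 3.14].

## Interface

Orientations are given as a unit quaternion [x, y, z, w].
In Python, from workcell import bot, hand, kinematics, get_obs, vision, hand_in gives the robot as it stands. The module is installed in compiled form; this text tells all that it offers. Calls block until the motion is done:
- bot.reach(position, orientation): joint-space move of the TCP to a pose.
- bot.servo_line(position, ori=None, velocity=0.15): straight line of the TCP; ori=None keeps the orientation; velocity is the mean speed in m/s.
- bot.goto_joints(angles): joint-space move.
- hand.move_gripper(opening, strength=None): finger opening in m; strength is the grip in N (None keeps the last); returns when the fingers have stopped.
- bot.dwell(seconds).
- kinematics.solve_ik(position, orientation): joint angles nearest the present ones, or None.
- get_obs(): the state.
- vision.read_camera(name): name is "scene" or "top"; returns a dict with "frame" (384x512x3 uint8, red, green, blue), "intrinsics" (3x3 intrinsics, pixels), "view" (4x4, takes a point from world to camera coordinates). Camera axes: x right, y down, z forward; pixel columns grow to the right and rows downward; lengths in m; the calibration is good to about 2 mm. A picture is of the moment at which its call begins. There is no depth.
A pose or a line that the arm cannot do raises bot.IKError and nothing moves.
- hand_in(): hands the job in, once; it reports no verdict.
The state is a dict: "time_s": time; "joint_pos": joint angles; "joint_vel": joint speeds; "joint_efforts": joint torques, N m; "position": TCP position; "orientation": TCP orientation; "wrist_force": force on the tool from outside, world axes, zero at the start; "ft_torque": the same for the moment, N m; "gripper_width": finger opening in m.
Only numpy, scipy, OpenCV 4.12 (cv2) and the standard library are available. Lean on these libraries where they do the work, as an engineer would, in place of code of your own. Each camera call takes 0.05 s, during which the arm holds its last target.

## Task

Open the blue instrument case: slide the red safety tab aside until it is fully home against its stop, then lift the steel latch and push it over past upright while the lid is still shut, then raise the lid by its handle well past half way so that it stands open by itself. The red tab is fragile, so be gentle: do not ram it against its stop, squeeze it hard or force the latch against it. Leave everything else on the bench where it is, and let go of the case at the end.

Things in the scene. Friction and masses are not known exactly. Their poses are not given: they have to be found in the camera images.
- case: Blue plastic instrument case fixed to the bench (all sizes here in mm): shell 220 (x) by 300 (y), 88 high, lid 8 thick on it (lid top at z 96). Origin on the table under its middle; x from the catch towards the lid hinge, z up. The grey catch carrier with latch and red tab is on the -x side. It is screwed on through slots: latch and tab sit together up to 8 off nominal along y, which is not measured.
- latch_pivot (a point): Nominal middle of the latch's pivot axis (parallel to case y), a mark fixed to the case at case x -140, y 0, z 102; the real latch is up to 8 off along y. The steel latch plate, when down, runs 75 from here to +x, 44 wide, 6 thick, over the lid's edge (the free end is 80 wide).
- latch_handle (a point): Nominal middle of the black bar handle across the latch's free end when down, fixed to the case at x -71, y 0, z 138; the real one is up to 8 off along y. Round bar 10 thick along case y on two legs, 58 clear between the legs and 30 below it; 54 clear to the lid's handle. On lifting, the bar's centre runs on an arc of radius 78 about the pivot; it may turn between the fingers.
- tab: Red safety tab. Thumb piece 16 (x) by 10 (y) by 33 high, origin at its foot (case x -120, z 106.5), axes as the case. A red tongue 5 thick at the foot runs 47 to -y over the latch plate and bars it. Slides only along case y, with 4 N, and stays put. Push it to +y with a closed finger tip on its -y side. It breaks above 15 N in all: pushes, both pads of a squeeze, the latch forced on it.
- tab_stop (a point): Nominal place of the tab's origin at its end stop, fixed to the case at x -120, y +71, z 106.5. The real hard stop is up to 8 off this along y, unmeasured, and must be felt: force rises sharply from 4 N. The tab starts 8 to 30 short of its stop; only in the last 1.5 before the stop is the latch free. Stop pushing at about 8 to 10 N.
- latch (a joint): Main latch angle in rad: 0 down, 1.57 upright, 1.95 fully over towards the robot. Stiff (0.06 N m); stays where it is left; lifting needs 1 to 5 N at its handle. Cannot rise while the tab bars it.
- lid (a joint): Lid angle in rad: 0 shut, 1.7 fully open. Hinged along y at case x +110, z 88; the hinge is stiff (0.5 N m friction, lid about 0.3 kg) so the lid stays at any angle.
- lid_handle (a point): Middle of the black round handle bar on the lid: 12 diameter, 100 long along case y, bar centre 38 above the lid top, at case x -5, z 134 when shut; 124 from the hinge axis. Free all round and from above; the bar may turn between the fingers as the lid rises.
- bin_left: loose blue open-fronted stock bin, 160 x 100 x 75, origin under its centre
- bin_right: a second such blue stock bin, 160 x 100 x 75, origin under its centre
- marker: loose red marker pen, 14 diameter, 130 long, lying beside the case on its +y side, origin under its middle, along its own x
- screwdriver: loose screwdriver lying beside the case on its -y side, along its own x, origin under its middle
- tape: loose roll of clear tape, 90 diameter, 25 high, origin under its centre
- tin: loose small jar, 60 diameter, 70 high, origin under its centre

How it is judged:
On the way:
1. the latch is raised past upright (over 1.6 rad) while the lid is still shut (value of joint latch above 1.6 rad and value of joint lid below 0.06 rad), for 0.2 s.
At the end, for the whole second after the job is handed in: The lid stands open at more than 0.8 rad (46 degrees) and is at rest, and the latch is still up (more than 1.4 rad) (value of joint lid above 0.8 rad and velocity of joint lid between -0.1 and 0.1 rad/s and value of joint latch above 1.4 rad); the robot touches nothing.
It fails at once if more than 15 N acts on the safety tab (contact force between tab and anything else above 15 N).
It fails at once if the lid is forced up (over 0.1 rad) while the latch is not yet up (under 1.4 rad) (value of joint lid above 0.1 rad and value of joint latch below 1.4 rad).
It fails at once if a bystander (bin, marker, screwdriver, tape or jar) is moved by more than 30 mm (distance of any of bin_left, bin_right, marker, screwdriver, tape, tin from where it was at the start of the episode above 0.03 m).
It also fails if it takes over 69 s, if anything falls off the work surface, if the arm or the gripper's body presses on something with over 40 N, if the wrist force passes 120 N, or if a joint passes its speed limit or range.

## Working session

There is one attempt and no reset: what is moved stays moved. The work goes in short steps, each a Python script; the robot and the scene stay as the last script left them, time stands still between calls to the robot, and variables do not carry over. Pictures are saved under pics/ and viewed, and the job is handed in when it is done.

```bash
ls; mkdir -p pics
python3 - <<'E'
from workcell import bot, hand, kinematics, get_obs, vision
import cv2, numpy as np
np.set_printoptions(precision=4,suppress=True)
for n in ("scene","top"):
    c=vision.read_camera(n); cv2.imwrite(f"pics/{n}0.png",c["frame"][:,:,::-1]); 
    np.savez(f"{n}0.npz",**c)
    print(n,c["intrinsics"],c["view"])
o=get_obs(); print(o, bot.tcp_to_tips)
E
```

```text
pics
scene [[371.6009   0.     257.1942]
 [  0.     371.6009 192.5645]
 [  0.       0.       1.    ]] [[-0.7176  0.6964 -0.0014  0.3995]
 [ 0.5619  0.5778 -0.592  -0.2406]
 [-0.4115 -0.4256 -0.8059  1.2886]
 [ 0.      0.      0.      1.    ]]
top [[447.6784   0.     255.0867]
 [  0.     447.6784 198.7482]
 [  0.       0.       1.    ]] [[ 0.0112 -0.9997 -0.0221  0.0136]
 [-0.9955 -0.009  -0.0941  0.5427]
 [ 0.0939  0.0231 -0.9953  1.3974]
 [ 0.      0.      0.      1.    ]]
{'time_s': 0.1, 'joint_pos': array([-1.2334,  0.3536,  1.6341, -0.    ,  1.1552, -0.0024]), 'joint_vel': array([ 0.0002, -0.0006, -0.0029,  0.0014,  0.0015,  0.0003]), 'joint_efforts': array([ -0.0002, -60.6358, -34.2818,  -0.0001,   0.0038,   0.    ]), 'position': array([ 0.2082, -0.5889,  0.2476]), 'orientation': array([-0.1196,  0.6974, -0.6965,  0.1195]), 'wrist_force': array([-1.1115, -0.1424, -0.5931]), 'ft_torque': array([-0.0091,  0.0358, -0.034 ]), 'gripper_width': 0.08529741388692012} 0.017
```

View pics/scene0.png

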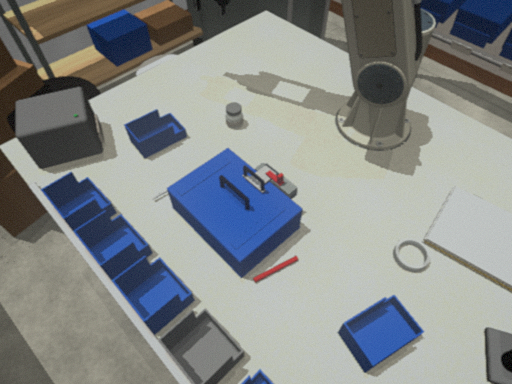

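View pics/top0.png

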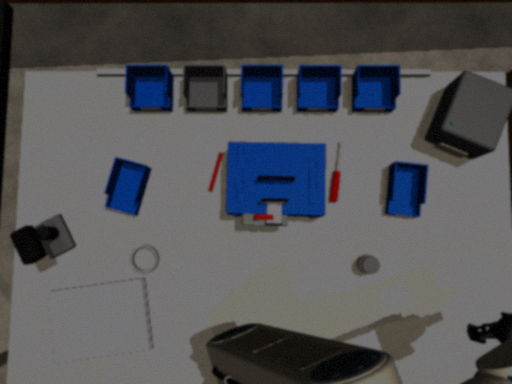

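The scene view shows the case (about 235,210), its red tab (275,177), and the two black handles at (253,178) and (235,190). In the top view the case spans columns 226-326 and rows 142-216. Next I'll zoom in and measure.

```bash
cat > h.py <<'E'
import numpy as np, cv2
np.set_printoptions(precision=4,suppress=True)
def ray(c,u,v):
    K=c["intrinsics"];V=c["view"];R=V[:3,:3];C=-R.T@V[:3,3]
    d=R.T@np.linalg.solve(K,[u,v,1.]); return C,d/np.linalg.norm(d)
def plane(c,u,v,z):
    C,d=ray(c,u,v); return C+d*(z-C[2])/d[2]
def proj(c,p):
    q=c["view"][:3,:3]@np.asarray(p)+c["view"][:3,3]; q=c["intrinsics"]@q; return q[:2]/q[2]
def mask(c,col):
    h=cv2.cvtColor(c["frame"],cv2.COLOR_RGB2HSV)
    if col=="blue": return cv2.inRange(h,(100,120,40),(130,255,255))
    return cv2.inRange(h,(0,120,60),(8,255,255))|cv2.inRange(h,(172,120,60),(180,255,255))
E
python3 - <<'E'
from h import *
for n,cr in (("scene",(160,145,310,280)),("top",(200,130,345,235))):
    c=dict(np.load(n+"0.npz")); f=c["frame"][:,:,::-1]
    x0,y0,x1,y1=cr; cv2.imwrite(f"pics/{n}0z.png",cv2.resize(f[y0:y1,x0:x1],None,fx=5,fy=5,interpolation=cv2.INTER_CUBIC))
    for col in("blue","red"):
        m=mask(c,col); cs,_=cv2.findContours(m,cv2.RETR_EXTERNAL,cv2.CHAIN_APPROX_NONE)
        for k in cs:
            if cv2.contourArea(k)>12:
                r=cv2.minAreaRect(k); 
                if x0<r[0][0]<x1 and y0<r[0][1]<y1:
                    print(n,col,r, cv2.boundingRect(k))
                    if col=="blue": 
                        b=cv2.boxPoints(r); P=np.array([plane(c,*p,0.096) for p in b]);print(b,P,"edges",np.linalg.norm(P-np.roll(P,-1,0),axis=1))
    print(n,"cam",ray(c,0,0)[0])
E
```

```text
scene blue ((231.45701599121094, 205.09727478027344), (116.91051483154297, 88.32192993164062), 42.27368927001953) (168, 149, 134, 114)
[[158.4977 198.4525]
 [217.9095 133.0995]
 [304.4163 211.7421]
 [245.0045 277.095 ]] [[ 0.7439 -0.1816  0.096 ]
 [ 0.473  -0.257   0.096 ]
 [ 0.4989  0.1152  0.096 ]
 [ 0.7307  0.1394  0.096 ]] edges [0.2812 0.3731 0.2331 0.3213]
scene red ((275.3000183105469, 268.6000061035156), (4.024921417236328, 47.404640197753906), 63.43495178222656) (254, 257, 44, 24)
scene red ((274.1229248046875, 173.85247802734375), (13.57190990447998, 9.858839988708496), 39.80556869506836) (266, 171, 17, 11)
scene cam [0.9521 0.4093 0.8966]
top blue ((275.4327392578125, 179.4300537109375), (98.47127532958984, 73.73092651367188), 1.123302698135376) (226, 142, 100, 76)
[[225.4838 215.3232]
 [226.9293 141.6064]
 [325.3817 143.5369]
 [323.9362 217.2537]] [[ 0.4849  0.1062  0.096 ]
 [ 0.7109  0.1057  0.096 ]
 [ 0.7068 -0.1948  0.096 ]
 [ 0.4821 -0.1896  0.096 ]] edges [0.226  0.3005 0.2248 0.2959]
top red ((263.0, 216.5), (5.0, 18.0), 90.0) (254, 214, 19, 6)
top red ((334.5, 186.00001525878906), (7.690153121948242, 30.636577606201172), 7.125016689300537) (330, 171, 10, 31)
top red ((215.236328125, 171.42010498046875), (4.002101898193359, 39.18000030517578), 16.8583984375) (209, 153, 14, 38)
top cam [ 0.409  -0.0137  1.4422]
```

View pics/scene0z.png

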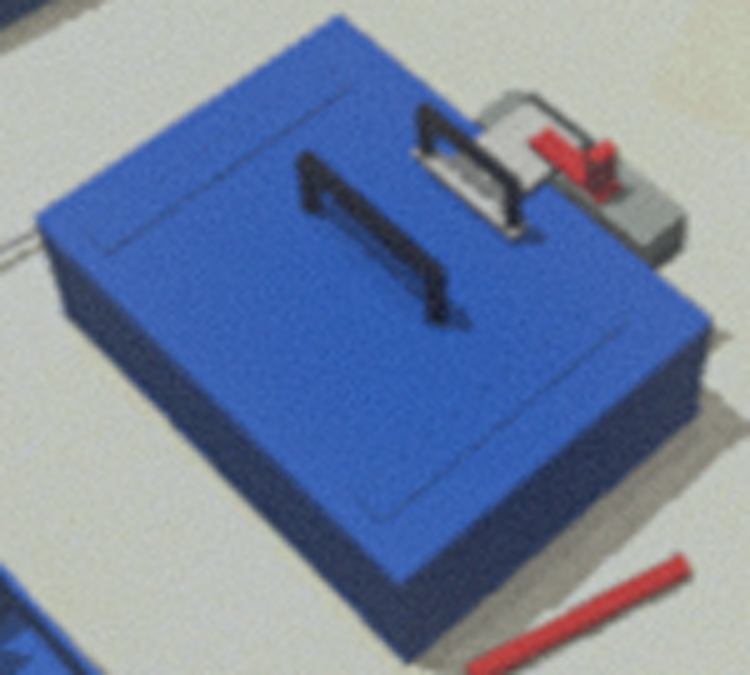

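View pics/top0z.png

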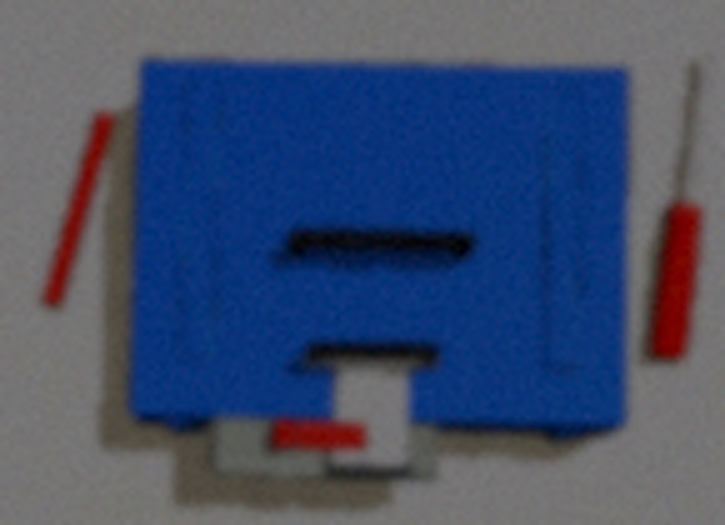

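Lid corners in the zoomed scene view are (343,15), (40,218), (400,580) and (712,322). In the zoomed top view they are (143,60), (627,68), (627,425) and (130,415). The tongue still crosses the latch plate. Next is a rigid case pose fit and ray casts onto the parts.

```bash
cat >> h.py <<'E'
def unz(n,p):
    o={"scene":(160,145),"top":(200,130)}[n]; return (np.array(p)+.5)/5-.5+o
E
python3 - <<'E'
from h import *
from scipy.optimize import least_squares
cs={n:dict(np.load(n+"0.npz")) for n in("scene","top")}
Z=[("scene",(343,15),(-.11,-.15,.096)),("scene",(40,218),(.11,-.15,.096)),("scene",(400,580),(.11,.15,.096)),("scene",(712,322),(-.11,.15,.096)),
("top",(143,60),(.11,.15,.096)),("top",(627,68),(.11,-.15,.096)),("top",(627,425),(-.11,-.15,.096)),("top",(130,415),(-.11,.15,.096)),
("top",(380,240),(-.005,0,.140)),("scene",(371,212),(-.005,0,.138))]
for n,p,q in Z: print(n,q,plane(cs[n],*unz(n,p),q[2]))
def W(s,q):
    c,d=np.cos(s[2]),np.sin(s[2]); return np.array([s[0]+c*q[0]-d*q[1],s[1]+d*q[0]+c*q[1],q[2]])
def f(s,sel): return np.concatenate([proj(cs[n],W(s,q))-unz(n,p) for n,p,q in Z if n in sel])
for sel in (("scene",),("top",),("scene","top")):
    r=least_squares(f,[.6,-.04,0],args=(sel,),loss="soft_l1"); print(sel,r.x,np.abs(r.fun).max()); 
s=r.x; print(r.fun.reshape(-1,2)); np.save("pose.npy",s)
def toc(P):
    c,d=np.cos(s[2]),np.sin(s[2]); a=P[:2]-s[:2]; return np.array([c*a[0]+d*a[1],-d*a[0]+c*a[1],P[2]])
for lab,n,p,z in [("bar -y","scene",(425,105),.143),("bar +y","scene",(517,180),.143),("bar +y","top",(308,350),.143),("bar -y","top",(437,352),.143),
 ("thumb top","scene",(602,147),.1395),("tongue -y tip","scene",(540,137),.1115),("red left","top",(272,435),.1395),("red right","top",(366,437),.1115),
 ("plate +y","top",(332,400),.105),("plate -y","top",(410,400),.105)]:
    print(lab,n,toc(plane(cs[n],*unz(n,p),z)))
for lab,q in [("pivot",(-.14,0,.102)),("lh",(-.071,0,.138)),("lid",(-.005,0,.134)),("stop",(-.12,.071,.1065))]: print(lab,W(s,q))
E
```

```text
scene (-0.11, -0.15, 0.096) [ 0.4904 -0.1904  0.096 ]
scene (0.11, -0.15, 0.096) [ 0.7065 -0.1925  0.096 ]
scene (0.11, 0.15, 0.096) [0.7117 0.1003 0.096 ]
scene (-0.11, 0.15, 0.096) [0.497  0.1052 0.096 ]
top (0.11, 0.15, 0.096) [0.711  0.1018 0.096 ]
top (0.11, -0.15, 0.096) [ 0.7078 -0.1936  0.096 ]
top (-0.11, -0.15, 0.096) [ 0.4901 -0.1929  0.096 ]
top (-0.11, 0.15, 0.096) [0.4931 0.106  0.096 ]
top (-0.005, 0, 0.14) [ 0.5946 -0.043   0.14  ]
scene (-0.005, 0, 0.138) [ 0.5955 -0.0459  0.138 ]
('scene',) [ 0.6009 -0.0453 -0.0195] 1.508394919637908
('top',) [ 0.6003 -0.0442 -0.0104] 0.9078644260372926
('scene', 'top') [ 0.6007 -0.0448 -0.0157] 1.5040596629873448
[[-0.0936 -0.8383]
 [-1.4282 -0.4729]
 [ 0.4654  1.2433]
 [ 1.5041 -0.4902]
 [-0.5073 -0.672 ]
 [ 0.9641 -0.1522]
 [ 0.0776  0.5711]
 [-0.2854  0.0257]
 [ 0.6074 -0.3579]
 [ 0.2256  0.291 ]]
bar -y scene [-0.0707 -0.0322  0.143 ]
bar +y scene [-0.0713  0.0379  0.143 ]
bar +y top [-0.0722  0.0423  0.143 ]
bar -y top [-0.0715 -0.0328  0.143 ]
thumb top scene [-0.1209  0.0507  0.1395]
tongue -y tip scene [-0.1185  0.0074  0.1115]
red left top [-0.1221  0.062   0.1395]
red right top [-0.1204  0.0068  0.1115]
plate +y top [-0.0984  0.0276  0.105 ]
plate -y top [-0.0972 -0.0191  0.105 ]
pivot [ 0.4607 -0.0426  0.102 ]
lh [ 0.5297 -0.0437  0.138 ]
lid [ 0.5957 -0.0448  0.134 ]
stop [0.4818 0.028  0.1065]
```

The two views agree: case at (0.6007, -0.0448), yaw about -0.016, with bar ends, plate and tongue all fitting a carrier offset of about +4 mm. Before moving I'll check IK for every stage.

```bash
cat >> h.py <<'E'
from scipy.spatial.transform import Rotation as Ro
S=np.load("pose.npy")
def W(q):
    c,d=np.cos(S[2]),np.sin(S[2]); return np.array([S[0]+c*q[0]-d*q[1],S[1]+d*q[0]+c*q[1],q[2]])
def toc(P):
    c,d=np.cos(S[2]),np.sin(S[2]); a=np.array(P[:2])-S[:2]; return np.array([c*a[0]+d*a[1],-d*a[0]+c*a[1],P[2]])
def ori(tilt=0,flip=1):
    """fingers down, jaws along case x; tilt>0: fingers lean to +x"""
    y=np.array([np.sin(tilt),0,-np.cos(tilt)]); z=flip*np.array([np.cos(tilt),0,np.sin(tilt)])
    R=np.column_stack([np.cross(y,z),y,z]); return (Ro.from_euler('z',S[2])*Ro.from_matrix(R)).as_quat()
LY=0.004
def latch(th,tilt,back):
    a=np.arctan2(36,69)+th; b=np.array([-.140+.078*np.cos(a),LY,.102+.078*np.sin(a)])
    return W(b+back*np.array([-np.sin(tilt),0,np.cos(tilt)]))
def lid(th,tilt,back):
    a=np.arctan2(46,-115)-th; b=np.array([.110+.124*np.cos(a),0,.088+.124*np.sin(a)])
    return W(b+back*np.array([-np.sin(tilt),0,np.cos(tilt)]))
E
python3 - <<'E'
from h import *
from workcell import kinematics,get_obs
print(Ro.from_quat(get_obs()["orientation"]).as_matrix())
for fl in(1,-1):
    print(fl,"tab",kinematics.solve_ik(W((-.12,.03,.137)),ori(0,fl)))
    for th,t in [(0,0),(.6,.2),(1.2,.4),(1.78,.5)]: print("latch",kinematics.solve_ik(latch(th,t,.006),ori(t,fl)))
    for th,t in [(0,0),(.6,-.15),(1.15,-.3),(1.15,0)]: print("lid",kinematics.solve_ik(lid(th,t,.006),ori(t,fl)))
E
```

```text
[[-0.9428 -0.0004  0.3333]
 [-0.3333  0.0012 -0.9428]
 [ 0.     -1.     -0.0012]]
1 tab [-0.03    0.2795  2.0339 -0.      0.8282 -0.0143]
latch [-0.0776  0.3373  1.9251 -0.      0.8792 -0.0619]
latch [-0.0917  0.1568  2.1024  0.0239  0.6831 -0.093 ]
latch [-0.117   0.0003  2.3122  0.0941  0.4326 -0.1788]
latch [-0.1452 -0.0537  2.4677  0.2644  0.2391 -0.3709]
lid [-0.0775  0.4317  1.7849 -0.      0.9249 -0.0618]
lid [-0.069   0.5068  1.5237 -0.0084  1.261  -0.0501]
lid [-0.0615  0.6721  1.2159 -0.0135  1.5533 -0.0435]
lid [-0.0679  0.5058  1.4672 -0.      1.1685 -0.0522]
-1 tab None
latch None
latch None
latch [-0.117   0.0003  2.3122  0.0941  0.4326  2.9628]
latch [-0.1452 -0.0537  2.4677  0.2644  0.2391  2.7707]
lid None
lid None
lid None
lid None
```

Run:
```python
from h import *
from workcell import bot,hand,get_obs,vision
hand.move_gripper(0.0,20)
bot.reach(W((-.12,.030,.26)),ori())
bot.servo_line(W((-.12,.030,.150)),velocity=.15)
bot.servo_line(W((-.12,.030,.136)),velocity=.05)
o=get_obs(); print(o["time_s"],toc(o["position"]),o["wrist_force"],o["gripper_width"])
for n in("scene","top"):
    c=vision.read_camera(n); x0,y0,x1,y1={"scene":(210,100,310,200),"top":(225,170,325,240)}[n]
    cv2.imwrite(f"pics/{n}1.png",cv2.resize(c["frame"][y0:y1,x0:x1,::-1],None,fx=6,fy=6,interpolation=cv2.INTER_CUBIC))
for i in range(3):
    bot.servo_line(W((-.12,.030+.0005*(i+1),.136)),velocity=.02)
    o=get_obs(); print(o["time_s"],toc(o["position"]),o["wrist_force"])
```

```text
4.4583 [-0.1202  0.03    0.1358] [ 0.3401  0.864  -0.2284] -0.00023729016247581405
4.8083 [-0.1199  0.0305  0.1361] [ 0.3628 -0.4887 -0.2012]
5.0583 [-0.12   0.031  0.136] [ 0.7582  0.0502 -0.4084]
5.3083 [-0.12    0.0315  0.136 ] [-0.1131 -0.1128  0.1209]
```

View pics/scene1.png

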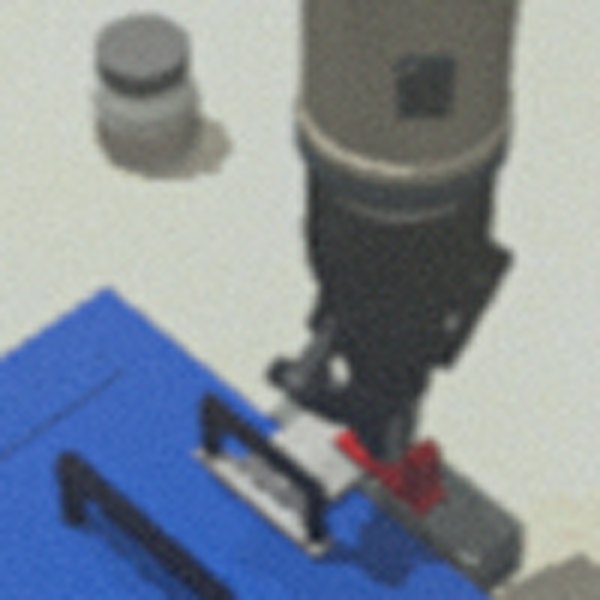

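The closed finger sits just on the -y side of the red thumb (picture about 425,470), and its tip is above the tongue. Now I'll feel my way to the stop.

Run:
```python
from h import *
from workcell import bot,hand,get_obs
y=.0315; cont=None
L=[]
while y<.085:
    if cont is not None and not L.count("big"):
        y+=.005; L.append("big"); v=.02
    else: y+=.0005 if cont is None else .0004; v=.02
    bot.servo_line(W((-.12,y,.136)),velocity=v)
    o=get_obs(); p=toc(o["position"]); f=o["wrist_force"]; F=abs(f[1])
    print(f"{o['time_s']:.2f} {y:.4f} {p[1]:.4f} {f.round(1)}")
    if cont is None and F>2.5: cont=y
    if F>7: break
    if cont is None and y>.05: print("no contact");break
```

```text
5.56 0.0320 0.0320 [-0.4  0.5 -0. ]
5.81 0.0325 0.0325 [ 0.2  0.8 -0.1]
6.06 0.0330 0.0330 [ 0.4 -0.2 -0.7]
6.31 0.0335 0.0335 [-0.8  0.2  0.4]
6.56 0.0340 0.0340 [ 0.1 -0.   0.4]
6.81 0.0345 0.0345 [-0.9 -0.6 -0.3]
7.06 0.0350 0.0350 [ 0.5 -1.3  0. ]
7.31 0.0355 0.0355 [ 0.4 -0.3  0.9]
7.56 0.0360 0.0360 [-0.7  0.9  0.5]
7.81 0.0365 0.0365 [-0.2  0.3  0.5]
8.06 0.0370 0.0370 [-1.3 -0.2 -0.2]
8.31 0.0375 0.0373 [-0.8 -2.9  0.3]
8.71 0.0425 0.0427 [ 0.4 -2.8 -0.1]
8.96 0.0429 0.0429 [ 0.3 -2.7 -0.1]
9.21 0.0433 0.0433 [-0.5 -3.1  0.7]
9.46 0.0437 0.0437 [-0.6 -3.2  0.4]
9.71 0.0441 0.0441 [ 0.7 -3.7  1.3]
9.96 0.0445 0.0445 [-0.8 -4.9  2.1]
10.21 0.0449 0.0449 [-0.1 -3.8 -0.1]
10.46 0.0453 0.0453 [-1.  -3.3  0.1]
10.71 0.0457 0.0457 [-0.4 -3.6  0.1]
10.96 0.0461 0.0461 [ 0.1 -3.2  0.8]
11.21 0.0465 0.0465 [ 0.5 -3.3  0.7]
11.46 0.0469 0.0469 [-0.2 -3.9  1. ]
11.71 0.0473 0.0474 [-0.7 -4.1  0.8]
11.96 0.0477 0.0477 [-0.3 -3.6 -0.5]
12.21 0.0481 0.0481 [-1.1 -4.4  1.3]
12.46 0.0485 0.0485 [-0.2 -4.   1.2]
12.71 0.0489 0.0489 [-1.2 -4.2  0.1]
12.96 0.0493 0.0493 [-0.5 -3.4  1.2]
13.21 0.0497 0.0497 [-0.8 -2.8  0.4]
13.46 0.0501 0.0501 [-1.  -4.  -0.1]
13.71 0.0505 0.0505 [-1.9 -3.8  0.6]
13.96 0.0509 0.0509 [-0.5 -3.3  0.5]
14.21 0.0513 0.0513 [-1.6 -3.1  0.1]
14.46 0.0517 0.0517 [-0.1 -3.9  0.6]
14.71 0.0521 0.0521 [-1.4 -3.6 -0.2]
14.96 0.0525 0.0525 [-0.8 -4.   0.7]
15.21 0.0529 0.0529 [-1.2 -3.1  0.4]
15.46 0.0533 0.0533 [-2.5 -3.4  1. ]
15.71 0.0537 0.0537 [-0.8 -3.5  0.7]
15.96 0.0541 0.0541 [-0.3 -2.6  0.2]
16.21 0.0545 0.0545 [-1.5 -3.4  0. ]
16.46 0.0549 0.0549 [-1.6 -4.2  0.5]
16.71 0.0553 0.0553 [-0.9 -3.3  1.2]
16.96 0.0557 0.0557 [-1.1 -3.4  0.1]
17.21 0.0561 0.0561 [-0.4 -3.8  0.6]
17.46 0.0565 0.0565 [-1.4 -4.1  0.1]
17.71 0.0569 0.0569 [-2.  -3.8  0.2]
17.96 0.0573 0.0573 [-1.1 -4.1  1. ]
18.21 0.0577 0.0577 [-1.  -4.2  0.7]
18.46 0.0581 0.0579 [-0.9 -6.3  1. ]
18.71 0.0585 0.0580 [-0.8 -7.3  0.7]
```

Run:
```python
from h import *
from workcell import bot,hand,get_obs
bot.servo_line(W((-.12,.0588,.136)),velocity=.02)
o=get_obs(); print(o["time_s"],toc(o["position"]),o["wrist_force"])
if abs(o["wrist_force"][1])<8:
    bot.servo_line(W((-.12,.0590,.136)),velocity=.02)
    o=get_obs(); print(o["time_s"],toc(o["position"]),o["wrist_force"])
bot.servo_line(W((-.12,.048,.136)),velocity=.05)
bot.servo_line(W((-.12,.040,.20)),velocity=.15)
hand.move_gripper(.034,20)
bot.servo_line(latch(0,0,.075),velocity=.2)
from workcell import vision
o=get_obs(); print(o["time_s"],toc(o["position"]),o["wrist_force"],o["gripper_width"])
bot.servo_line(latch(0,0,.006),velocity=.1)
o=get_obs(); print(o["time_s"],toc(o["position"]),o["wrist_force"])
c=vision.read_camera("scene")
cv2.imwrite("pics/s2.png",cv2.resize(c["frame"][100:210,210:310,::-1],None,fx=5,fy=5,interpolation=cv2.INTER_CUBIC))
```

```text
18.9583 [-0.12   0.058  0.136] [-1.0093 -9.6222  1.5688]
20.7917 [-0.0709  0.0037  0.2128] [-0.8902  0.2313 -0.578 ] 0.033728369773695345
21.6333 [-0.0706  0.0041  0.1445] [-0.3175 -0.5685  0.1974]
```

View pics/s2.png

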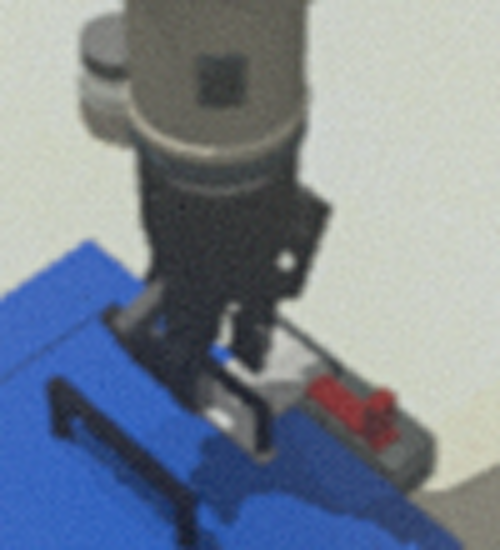

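The stop was felt at 9.6 N. The tongue is now off the plate (red at about 350,400), and the fingers straddle the latch bar. Next I'll grip and lift.

Run:
```python
from h import *
from workcell import bot,hand,get_obs,vision
hand.move_gripper(.0,20)
o=get_obs(); print(o["time_s"],toc(o["position"]),o["wrist_force"],o["gripper_width"])
if .006<o["gripper_width"]<.014:
  ths=[.03,.06,.1]+list(np.arange(.2,1.81,.1))
  for th in ths:
    t=.35*min(1,th/1.5)
    bot.servo_line(latch(th,t,.006),ori(t),velocity=.06)
    o=get_obs(); f=o["wrist_force"]; print(f"{o['time_s']:.2f} {th:.2f} {toc(o['position']).round(4)} {f.round(1)} {o['gripper_width']:.4f}")
    if np.linalg.norm(f)>(9 if th<=.1 else 25): print("STOP");break
c=vision.read_camera("scene")
cv2.imwrite("pics/s3.png",cv2.resize(c["frame"][90:210,190:310,::-1],None,fx=5,fy=5,interpolation=cv2.INTER_CUBIC))
```

```text
22.0167 [-0.0702  0.004   0.1447] [1.2326 0.4742 3.5248] 0.009089626437250566
22.27 0.03 [-0.0713  0.004   0.1467] [ 3.9 -0.9  1.5] 0.0086
22.52 0.06 [-0.0725  0.0039  0.1486] [ 4.8 -0.7  1.3] 0.0089
22.77 0.10 [-0.0742  0.004   0.1513] [4.5 0.3 2.1] 0.0087
23.05 0.20 [-0.0788  0.0039  0.1579] [4.4 0.2 2.5] 0.0087
23.33 0.30 [-0.084   0.004   0.1638] [ 3.9 -0.6  3. ] 0.0088
23.62 0.40 [-0.0897  0.0039  0.1692] [4.9 0.7 3.9] 0.0085
23.90 0.50 [-0.0959  0.0039  0.1741] [5.5 0.1 5.9] 0.0092
24.18 0.60 [-0.1024  0.0039  0.1783] [ 5.4 -0.5  7. ] 0.0090
24.47 0.70 [-0.1092  0.0039  0.1819] [ 5.9 -0.5  9.1] 0.0090
24.75 0.80 [-0.1167  0.0038  0.1847] [ 4.1 -0.7 11.7] 0.0090
25.03 0.90 [-0.1244  0.0038  0.1866] [ 4.1  0.5 12.7] 0.0088
25.32 1.00 [-0.1326  0.0038  0.1876] [ 1.4  0.5 15.1] 0.0088
25.60 1.10 [-0.1413  0.0038  0.1874] [-1.2 -0.1 15.4] 0.0090
25.88 1.20 [-0.1498  0.0038  0.1865] [-2.6 -1.2 15.2] 0.0088
26.17 1.30 [-0.1583  0.0038  0.1848] [-3.6 -0.9 12.1] 0.0090
26.45 1.40 [-0.167   0.0039  0.1818] [-4.5 -3.   8.5] 0.0087
26.73 1.50 [-0.1745  0.0039  0.1785] [-0.9 -3.2 -0.5] 0.0091
27.02 1.60 [-0.1806  0.004   0.1755] [-2.8 -2.7  4.5] 0.0093
27.30 1.70 [-0.1873  0.004   0.1712] [ 0.3 -2.6  0. ] 0.0089
27.58 1.80 [-0.1933  0.004   0.1665] [-0.7 -3.3 -1. ] 0.0089
```

View pics/s3.png

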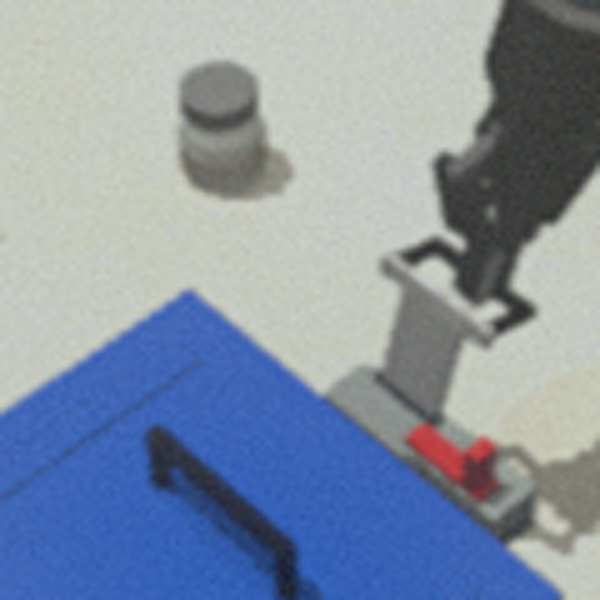

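The latch plate stands past upright (plate about 430,350, bar between the fingers) with the lid shut. Now I'll release, back off, and check the latch angle from the image.

Run:
```python
from h import *
from workcell import bot,hand,get_obs,vision
bot.dwell(.3)
hand.move_gripper(.028,20)
o=get_obs();print(o["wrist_force"],o["time_s"])
bot.servo_line(latch(1.8,.35,.06),ori(.35),velocity=.1)
p=toc(get_obs()["position"])
bot.servo_line(W((-.20,0,.27)),ori(.1),velocity=.25)
o=get_obs();print(o["wrist_force"],o["time_s"])
for n in ("scene","top"):
  c=vision.read_camera(n); np.savez(n+"4.npz",**c)
  cr=(190,90) if n=="scene" else (220,150)
  cv2.imwrite(f"pics/{n}4.png",cv2.resize(c["frame"][cr[1]:cr[1]+120,cr[0]:cr[0]+120,::-1],None,fx=5,fy=5,interpolation=cv2.INTER_CUBIC))
c=dict(np.load("scene4.npz"))
for th in (1.4,1.6,1.8,1.95):
    a=np.arctan2(36,69)+th; print(th,[((proj(c,W((-.14+.078*np.cos(a),y,.102+.078*np.sin(a))))-(190,90))*5).round() for y in(-.03,.038)])
```

```text
[-0.3569 -0.0095 -0.5345] 28.2583
[-0.2611  0.1609 -0.5313] 29.45
1.4 [array([403., 249.]), array([494., 318.])]
1.6 [array([421., 244.]), array([512., 312.])]
1.8 [array([437., 244.]), array([527., 311.])]
1.95 [array([447., 248.]), array([537., 314.])]
```

View pics/scene4.png

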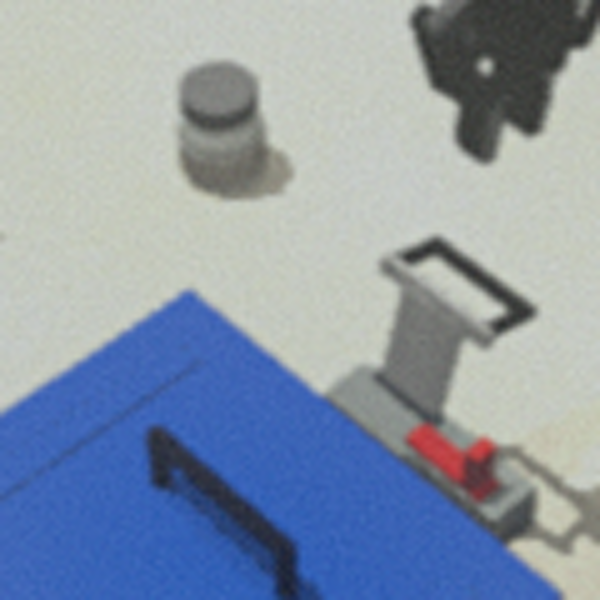

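Bar ends at (437,240) and (532,312) match the projection for 1.8 rad. Now the lid.

Run:
```python
from h import *
from workcell import bot,hand,get_obs,vision
bot.servo_line(lid(0,0,.13),ori(0),velocity=.25)
hand.move_gripper(.036,20)
bot.servo_line(lid(0,0,.006),velocity=.12)
o=get_obs(); print(o["time_s"],toc(o["position"]),o["wrist_force"])
hand.move_gripper(0,25)
o=get_obs(); print(o["time_s"],toc(o["position"]),o["wrist_force"],o["gripper_width"])
if .008<o["gripper_width"]<.016:
  for th in [.05]+list(np.arange(.15,1.21,.1)):
    t=-.3*min(1,th/1.1)
    bot.servo_line(lid(th,t,.006),ori(t),velocity=.06)
    o=get_obs(); f=o["wrist_force"]; print(f"{o['time_s']:.2f} {th:.2f} {toc(o['position']).round(4)} {f.round(1)} {o['gripper_width']:.4f}")
    if np.linalg.norm(f)>35: print("STOP");break
c=vision.read_camera("scene")
cv2.imwrite("pics/s5.png",cv2.resize(c["frame"][60:260,140:340,::-1],None,fx=3,fy=3,interpolation=cv2.INTER_CUBIC))
```

```text
31.9167 [-0.0046 -0.      0.1408] [0.7268 0.0953 0.4205]
32.25 [-0.0042 -0.      0.1409] [3.0416 0.5835 2.8246] 0.010643802889971412
32.50 0.05 [-0.0021 -0.      0.1458] [ 4.3  0.1 -1.3] 0.0108
32.86 0.15 [ 0.0033 -0.      0.1565] [ 3.5  0.2 -1.8] 0.0107
33.22 0.25 [ 0.01   -0.      0.1669] [ 2.3 -0.  -1.6] 0.0109
33.58 0.35 [0.0175 0.     0.1766] [-2.4 -0.1 -0.9] 0.0108
33.93 0.45 [0.026  0.     0.1857] [-5.6 -0.3  1.9] 0.0110
34.29 0.55 [0.0353 0.     0.1938] [-7.8 -0.1  4.3] 0.0107
34.65 0.65 [0.0454 0.0001 0.2011] [-9.1  0.3  8.5] 0.0109
35.01 0.75 [0.0565 0.0001 0.2076] [-11.5  -0.4  11.8] 0.0110
35.37 0.85 [0.0685 0.0001 0.2131] [-11.4   1.3  16.5] 0.0105
35.73 0.95 [0.0811 0.0001 0.2172] [-9.1  1.2 17.5] 0.0108
36.08 1.05 [0.0942 0.0001 0.2199] [-6.1  0.1 17.8] 0.0105
36.44 1.15 [0.1072 0.0001 0.221 ] [-4.6  0.7 16.5] 0.0112
```

View pics/s5.png

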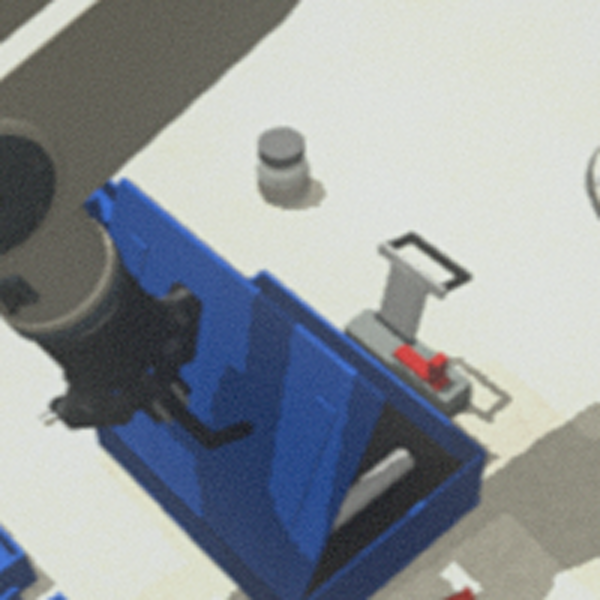

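The lid stands open at about 1.1 rad, with its bar gripped at about (200,430). I'll release and retreat away from the lid's face.

Run:
```python
from h import *
from workcell import bot,hand,get_obs,vision
bot.dwell(.2)
hand.move_gripper(.034,20)
o=get_obs();print(o["wrist_force"],o["time_s"])
for b in (.16,.12,.09):
    try: bot.servo_line(lid(1.15,-.3,b),ori(-.3),velocity=.1);print("back",b);break
    except bot.IKError as e: print(b,e)
try:
    p=np.array(get_obs()["position"]);bot.servo_line(p+[0,0,.08],velocity=.15)
except bot.IKError as e: print(e)
bot.dwell(.5)
o=get_obs();print(o["wrist_force"],o["time_s"],toc(o["position"]))
for n in("scene","top"):
  c=vision.read_camera(n); np.savez(n+"6.npz",**c); cv2.imwrite(f"pics/{n}6.png",c["frame"][:,:,::-1])
cv2.imwrite("pics/s6.png",cv2.resize(np.load("scene6.npz")["frame"][60:260,140:340,::-1],None,fx=3,fy=3,interpolation=cv2.INTER_CUBIC))
c=dict(np.load("scene6.npz"))
for th in (.8,.95,1.05,1.15):
    print(th,[((proj(c,W((.11-.22*np.cos(th)+.008*np.sin(th),y,.088+.22*np.sin(th)+.008*np.cos(th))))-(140,60))*3).round() for y in(-.15,.15)])
```

```text
[0.4814 0.4263 1.0258] 37.0417
back 0.16
[-0.2199 -0.309  -0.4497] 39.9083 [0.152  0.     0.4439]
0.8 [array([187., 176.]), array([444., 383.])]
0.95 [array([159., 172.]), array([420., 386.])]
1.05 [array([138., 173.]), array([401., 391.])]
1.15 [array([116., 176.]), array([381., 399.])]
```

View pics/s6.png

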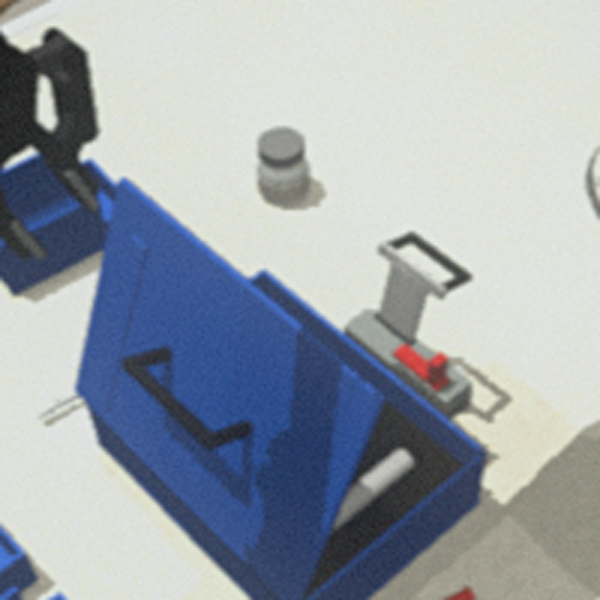

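View pics/top6.png

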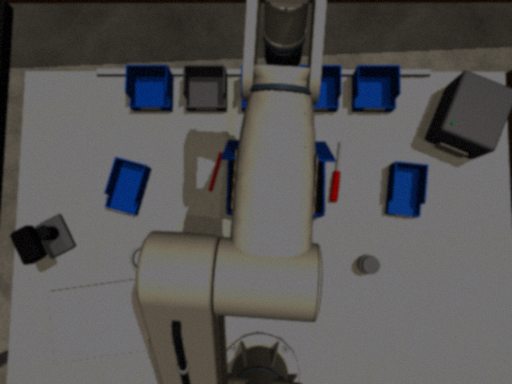

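The lid edge at (122,180) to (383,397) gives about 1.13 rad. The latch is still up, the arm is clear, and the marker, screwdriver, bins and jar sit where they were at the start.

```bash
python3 -c "
from workcell import hand_in
print(hand_in())"
```

```text
the job is handed in; nothing more can be done
None
```

The case is open and the job is handed in at about 40 s of the 69 s allowed; the hand-in gave no verdict. The case stood at (0.601, −0.045), yaw about −0.016 rad; the two camera views agreed to about 1.5 pixels.

- **Tab:** I pushed it with the closed finger tip until it stopped against its end stop. It slid at about 4 N, then the force rose to 9.6 N with no further movement, and I backed off. All my readings stayed below the 15 N limit. They were taken after each small step, so a brief higher force in between would not show.
- **Latch:** I lifted it by its bar to about 1.8 rad with the lid still shut. After letting go, the bar's position in the image matched 1.8 rad.
- **Lid:** I raised it by its handle and let go. It stood by itself at about 1.13 rad, measured from the lid's edge in the image.

**Last checks:**
- The arm is well clear of the case, and the wrist force is within its noise.
- The marker, screwdriver, jar and the two loose bins are where they started, judged by eye in the top view.
- The arm mostly hid the tape roll in that last view. I didn't measure it, but no motion went near it.
- On the latch and lid arcs the wrist force reached 15 to 20 N, because the real arcs differed slightly from the ones I followed. That is well under the 120 N limit.

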